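Index the rotary table on to its next hole

TASK

Index the round table on by one hole, clockwise as seen from above: push the red plunger down to unlock it, push the table round with the fingertips, and let the plunger spring fully up again, locked in the very next hole, so that the next wood slice comes to the brass pointer. Do not turn it backwards or skip past that hole. The wood slices must stay lying on their cork pads, and the glass jar is to be left alone.

Things in the scene. Friction and masses are not known exactly. Their poses are not given: they have to be found in the camera images.
- index_base: Fixed grey round foot (244 mm across) of the rotary table, bolted down; origin on the turning axis at the work surface. Its z axis is up; its +x axis points from the turning axis to the brass pointer; at the start the plunger lies on its -x side. It carries a round steel index plate with six locking holes, 60 degrees apart, hidden under the table. A small bracket with the brass pointer, 66 mm high, stands at x = 135 to 149 mm.
- table_center (a point): Centre of the top face of the turning table, on the vertical turning axis. The table is an aluminium disc 260 mm across and 10 mm thick, its top face 54 mm above the work surface; a low steel hub, 64 mm above the work surface at most, covers its middle (radius 16 mm). It turns with little effort (friction about 0.1 N m) once the plunger is down.
- turntable (a joint): Angle of the turning table in rad: 0 at the start, growing clockwise as seen from above; the next hole clockwise is at 1.047 (60 degrees). Locked in a hole it has about 0.03 rad of play either way.
- plunger_cap (a point): Centre of the top of the red round plunger cap (38 mm across, 12 mm thick), 105 mm from the turning axis; it is carried round by the table. Sprung up, its top stands 92 mm above the work surface (38 mm above the table's face). Pressing it straight down takes about 3 N to start and 9 N at the bottom of its 12 mm travel.
- plunger (a joint): How far the plunger is pressed in, m: 0 sprung fully up (pin in a hole, table locked), 0.012 fully down. From about 0.008 on, the pin is out of its hole and the table can be turned. Let go between two holes, the plunger stays about 0.007 down with its pin sliding under the index plate; the table can still be turned on, and when the next hole arrives the pin springs up into it and stops the table there.
- post_top (a point): Top centre of an upright round black post standing on the table, 12 mm thick (ball head 15 mm), 63 mm tall above the table's face, 105 mm from the turning axis, 19 degrees clockwise of the plunger (35 mm centre to centre). A fingertip that presses the plunger also has this post ahead of it when it moves clockwise, and can push the table round by it. It rises 25 mm above the sprung-up plunger cap.
- pointer_tip (a point): Tip of the fixed brass pointer, 6 mm above the rim of the table.
- work_a_center (a point): Centre (half-way up) of a loose oval slice of branch wood, about 50 x 63 mm and 12 mm thick, lying on a round cork pad on the table at the brass pointer at the start; its z axis is up. It rides round with the table.
- work_b_center (a point): Centre (half-way up) of a loose oval slice of branch wood, about 48 x 62 mm and 12 mm thick, lying on a round cork pad on the table 60 degrees anticlockwise of the pointer at the start: the next one to come to the pointer; its z axis is up. It rides round with the table.
- work_c_center (a point): Centre (half-way up) of a loose oval slice of branch wood, about 48 x 64 mm and 12 mm thick, lying on a round cork pad on the table 60 degrees clockwise of the pointer at the start; its z axis is up. It rides round with the table.
- pad_a (a point): Point that turns with the table, 68 mm from its axis, where the centre of wood slice a lies at the start (6 mm above its cork pad).
- pad_b (a point): Point that turns with the table, 68 mm from its axis, where the centre of wood slice b lies at the start (6 mm above its cork pad).
- pad_c (a point): Point that turns with the table, 68 mm from its axis, where the centre of wood slice c lies at the start (6 mm above its cork pad).
- jar_center (a point): Centre (half-way up) of a loose empty glass jar, 71 mm across and 107 mm tall, standing on the work surface to the left of the rotary table.
Mind the look-alikes: they are no part of the job. Leave any orange or purple look-alike of the part that bears work_a_center alone. Leave any blue look-alike of the part that bears work_c_center alone.

How it is judged:
On the way, in this order (a step that is already met when the one before it is completed fails the run):
1. the plunger is pushed in far enough to unlock, while the table still stands at its first hole (value of joint plunger above 0.008 m and value of joint turntable below 0.15 rad), for 0.1 s.
2. the table has turned one hole clockwise and the plunger has sprung up into that hole (value of joint turntable between 0.987198 and 1.1072 rad and value of joint plunger below 0.002 m), for 0.2 s.
At the end, for the whole second after the job is handed in: The table is at rest one hole (60 degrees, within 0.06 rad) clockwise of its start, the plunger is fully up (within 2 mm), each wood slice lies flat within 20 mm of its place on its cork pad, and the jar is within 20 mm of where it stood (all of step 2 and velocity of joint turntable between -0.03 and 0.03 rad/s and distance between work_a_center and pad_a below 0.02 m and angle between each of work_a_center, work_b_center, work_c_center's own z axis and vertical below 0.15 rad and distance between work_b_center and pad_b below 0.02 m and distance between work_c_center and pad_c below 0.02 m and distance of jar_center from where it was at the start of the episode below 0.02 m); the robot touches nothing.
It fails at once if the table is turned backwards (anticlockwise by more than 0.15 rad) (value of joint turntable below -0.15 rad).
It fails at once if the table is turned well past the next hole (beyond 1.5 holes) (value of joint turntable above 1.5708 rad).
It fails at once if a wood slice is lifted or pushed off its pad (height (world z) of any of work_a_center, work_b_center, work_c_center above 0.085 m or horizontal distance between work_a_center and pad_a above 0.03 m or horizontal distance between work_b_center and pad_b above 0.03 m or horizontal distance between work_c_center and pad_c above 0.03 m).
It fails at once if the jar is knocked over, pushed away or lifted (angle between jar_center's own z axis and vertical above 0.3 rad or distance of jar_center from where it was at the start of the episode above 0.03 m).
It also fails if it takes over 42 s, if anything falls off the work surface, if the arm or the gripper's body presses on something with over 40 N, if the wrist force passes 120 N, or if a joint passes its speed limit or range.

ROBOT

A 6-joint arm with a two-finger parallel gripper is mounted at the origin on a cart in front of the work surface, level with it; the furniture and walls round the work are solid. World frame = base frame: x ahead of the robot, y to its left, z up, the work surface at z = 0. Lengths are in m, angles in rad, forces in N, time in s.
With the tool pointing down it reaches from about 0.35 to 0.775 m from the base axis. Payload 5.5 kg.
Tool frame: the origin (TCP) lies on the centre line of the jaws, within the pads' length; the fingertips stand 11 mm ahead of it and the grasp point (between the pads) lies 8 mm behind it; z points along the fingers, y is the line along which they close (so a half turn about z gives the same grasp; the last joint's range is limited). The gripper opens to 85 mm and grips with 20 to 120 N. Pads are 22 mm wide; open, the fingers measure 114 mm over their backs; the gripper's body (76 mm by 85 mm) begins 54 mm behind the grasp point. The pads swing forward as they close: fully open they stand 13 mm farther back than shut.
Start: joints at [-1.402, 0.313, 0.046, 1.304, 0, 1.431], TCP at [0.175, -0.548, 0.212] pointing down, gripper open.
Joint ranges: [-2.76, 2.76], [-0.86, 1.69], [-1.03, 1.26], [-2.2, 2.34], [-1.47, 1.5], [-3.14, 3.14]. Speed limits (rad/s): [2.57, 2.57, 3.14, 3.14, 3.14, 3.14].

INTERFACE

Orientations are given as a unit quaternion [w, x, y, z].
In Python, from workcell import get_state, eyes, env gives the robot as it stands.
- The arm moves only by the shell command python3 -m inch 'ROWS' [OPENING] [FORCE]. ROWS is JSON, one flat list of numbers, 4 for each row, row after row: the shift along the tool's x, y, z in cm, then the turn about the tool's z in rad. A call has exactly 5 rows; each row shifts and turns the commanded pose from where the row before left it, along the tool's axes as they then stand; what a row does not reach is not made up. A row lasts 1/12 s, in which the tool goes at most 41.7 mm and 7.16 degrees, less where a joint would pass 70% of its speed; a pose out of reach is approached as far as the arm can. A call is refused whole if a number of a shift passes 4.17 or a number of a turn 0.125, either way. A call with a gripper value outside its range is refused whole. OPENING is the opening, from -1 (shut) to 1 (fully open), set as the call begins (- or left out, the last holds). The fingers move at their own pace and stop on an object; FORCE is the grip in N (left out, the last holds). Time passes only in rows, so rows that do not move let the fingers close, or fill a call up. It gives the time, the measured TCP pose, the force, the opening and the grip force at its end, in the units of the state.
- get_state(): the state, without advancing time (a new reading comes with each control period).
- eyes.read_camera(name): name is "scene" or "top" or "wrist"; returns the picture (384x512x3 uint8, red, green, blue); there is no depth.
- eyes.camera_info(name): a dict with "fovy" (degrees; the focal length in pixels is half the picture's height over the tangent of half this angle, whatever the lens; pixels are square), "cx", "cy" (the principal point, pixels), "xyz" and "orientation" of the camera in the world. Camera axes: x right, y down, z forward; pixel columns grow to the right and rows downward; lengths in m; the calibration is good to about 2 mm. A picture is of the moment at which its call begins: read the wrist's pose just before it. camera_info takes no time and is no camera call; for the wrist camera it gives the pose at the moment of the call.
- env.hand_in(): hands the job in; it is judged then, once.
The state is a dict: "clock": time; "joint_pos": joint angles; "qvel": joint speeds; "tau": joint torques, N m; "tcp_pos": TCP position; "orientation": TCP orientation; "wrist_force": force on the tool from outside, world axes, zero at the start; "ft_torque": the same for the moment, N m; "finger_gap": finger opening in m; "grip_force": force on a finger pad.
Only numpy, scipy, OpenCV 4.12 (cv2) and the standard library are available. Lean on these libraries where they do the work, as an engineer would, in place of code of your own. Each camera call takes 0.05 s, during which the arm holds its last target. There are 200 camera calls.

## Working session

There is one attempt and no reset: what is moved stays moved. The work goes in short steps, Python scripts to look and compute and a shell command to move; the robot and the scene stay as the last step left them, time stands still between calls to the robot, and variables do not carry over. Pictures are saved under pics/ and viewed, at most 10 in all, crops included, and the job is handed in when it is done.

```bash
mkdir -p pics; python3 - <<'E'
from workcell import get_state, eyes, env
import cv2
s=get_state(); print(s)
for n in ("scene","top"):
    i=eyes.camera_info(n); print(n,i)
    im=eyes.read_camera(n); cv2.imwrite(f"pics/{n}0.png",im[:,:,::-1])
E
```

```text
{'clock': 0.0, 'joint_pos': array([-1.40161852e+00,  3.13998758e-01,  4.49295785e-02,  1.30356910e+00,
       -1.38125118e-05,  1.43117315e+00]), 'qvel': array([ 0.00269614,  0.00028433,  0.00095613, -0.00049012,  0.00028143,
       -0.00045534]), 'tau': array([-1.43619955e-04, -4.80633116e+01,  2.98530400e+01,  1.95192610e-02,
       -1.99249271e-04,  1.64142602e-05]), 'tcp_pos': array([ 0.17463109, -0.547255  ,  0.21108962]), 'orientation': array([-9.20774841e-04,  9.88103485e-01,  1.53787692e-01, -2.05145760e-05]), 'wrist_force': array([-0.85426044, -0.4515096 , -0.14044564]), 'ft_torque': array([ 0.02561886,  0.00738066, -0.04496165]), 'grip_force': 0.0, 'finger_gap': 0.08532783718872075}
scene {'fovy': 50.81792995632471, 'cx': 253.5897414026501, 'cy': 194.53026409135202, 'xyz': array([ 1.48170901, -0.11806025,  0.57154488]), 'orientation': array([-0.40869936,  0.63077473,  0.56321752, -0.34332796])}
top {'fovy': 55.94542091186499, 'cx': 258.1994872645334, 'cy': 189.88367869781476, 'xyz': array([0.42886978, 0.00889723, 0.94599668]), 'orientation': array([-0.04777208,  0.70885831, -0.70271226,  0.03785767])}
```

View pics/top0.png

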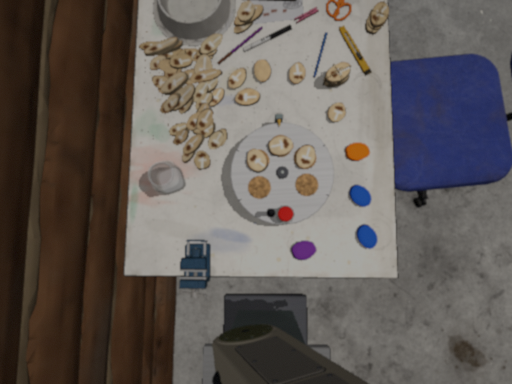

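View pics/scene0.png

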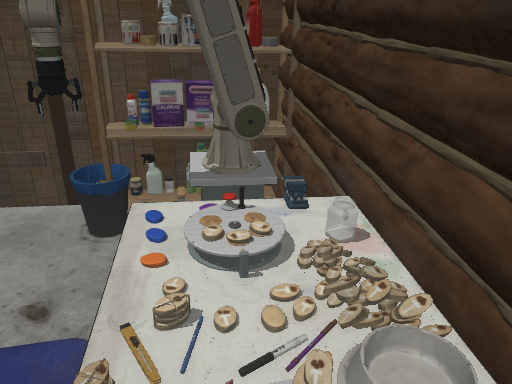

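The top view shows the hub at about (282,172), the red cap at (285,214), the black post to its left at (270,212), the pointer at (279,119) and the jar at (166,178). Image up is +x and image left is +y, so clockwise carries the plunger to +y, then +x.

```bash
cat > h.py <<'E'
import numpy as np, cv2
from scipy.spatial.transform import Rotation as R
from workcell import get_state, eyes, env
def ray(i,u,v,z,h=384):
    f=h/2/np.tan(np.radians(i['fovy']/2)); q=i['orientation']
    d=R.from_quat([q[1],q[2],q[3],q[0]]).apply([(u-i['cx'])/f,(v-i['cy'])/f,1]); c=np.array(i['xyz'])
    return c+d*(z-c[2])/d[2]
def red(im):
    im=im.astype(int); m=((im[...,0]>150)&(im[...,1]<60)&(im[...,2]<60)).astype(np.uint8)
    n,l,st,c=cv2.connectedComponentsWithStats(m); return st,c
E
python3 - <<'E'
from h import *
im=cv2.imread('pics/top0.png')[:,:,::-1]; i=eyes.camera_info('top')
st,c=red(im)
for s,k in zip(st[1:],c[1:]):
    if s[4]>30: print('red',s,k,ray(i,*k,.090))
print('hub',ray(i,282,172,.064),'post',ray(i,270,212,.117),'ptr',ray(i,279,119,.063),'jar',ray(i,166,178,.05))
g=im[:,:,1].astype(float)
cv2.imwrite('pics/t1.png',cv2.resize(im[105:235,210:345,::-1],None,fx=4.4,fy=4.4,interpolation=cv2.INTER_CUBIC))
E
```

```text
red [280 208  13  12 118] [285.60169492 213.38135593] [ 0.47760345 -0.04390584  0.09      ]
hub [ 0.58119599 -0.03658217  0.064     ] post [ 0.47891788 -0.00651174  0.117     ] ptr [ 0.71662505 -0.02887067  0.063     ] jar [0.56621439 0.25426095 0.05      ]
```

View pics/t1.png

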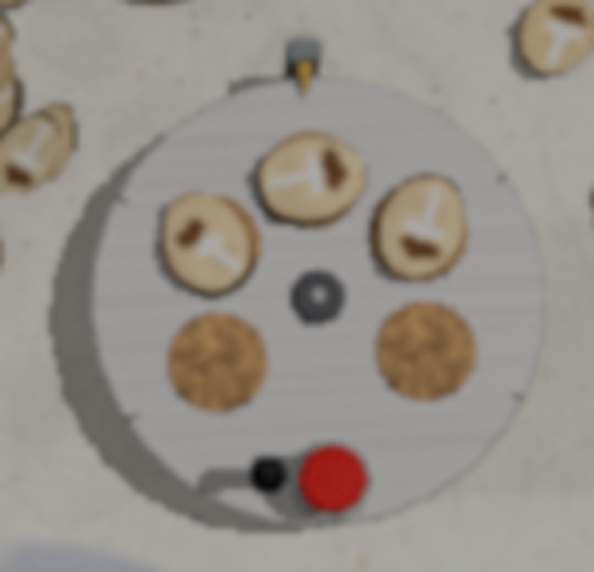

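The crop gives cap ≈ (0.476, -0.044), axis ≈ (0.580, -0.037) and post ≈ (0.479, -0.009). The radii come to about 104 mm and cap to post is 35 mm, both as specified. Next: shut the gripper, go over the cap, then turn so tool x points along the clockwise tangent.

```bash
python3 -m inch '[2.9,-2.6,0,0, 2.9,-2.6,0,0, 2.9,-2.6,0,0, 2.9,-2.6,0,0, 2.9,-2.6,0,0]' -1 60
python3 -m inch '[2.9,-2.6,0,0, 2.9,-2.6,0,0, 2.9,-2.6,0,0, 2.9,-2.6,0,0, 2.9,-2.6,0,0]'
python3 -m inch '[2.9,-2.6,0,0, 2.9,-2.6,0,0, 2.9,-2.6,0,0, 2.9,-2.6,0,0, 2.9,-2.6,0,0]'
python3 -m inch '[0,0,0,-0.12, 0,0,0,-0.12, 0,0,0,-0.12, 0,0,0,-0.12, 0,0,0,-0.12]'
python3 -m inch '[0,0,0,-0.12, 0,0,0,-0.12, 0,0,0,-0.12, 0,0,0,-0.12, 0,0,0,-0.12]'
python3 -m inch '[0,0,4,-0.1, 0,0,2,-0.03, 0,0,0,0, 0,0,0,0, 0,0,0,0]'
cat > w.py <<'E'
from h import *
s=get_state(); q=s['orientation']; r=R.from_quat([q[1],q[2],q[3],q[0]]).as_matrix()
t=s['tcp_pos']; C=np.array([.580,-.0366]); P=np.array([.476,-.0441])
d=np.array([*(P-t[:2]),0]); print('tcp',t,'yaw',np.arctan2(r[1,0],r[0,0]),'tilt',r[:,2],'to cap cm tool',r.T@d*100,'axis cm tool',r.T@np.array([*(C-t[:2]),0])*100)
print('j',s['joint_pos'].round(3),'F',s['wrist_force'].round(1),'t',s['clock'])
E
python3 w.py
```

```text
clock: 0.52
tcp_pos: [0.2737, -0.378, 0.2115]
orientation: [-0.0, 0.988, 0.153, -0.0]
wrist_force: [0.9, 0.4, 0.1]
finger_gap: 0.0259
grip_force: 0.0
clock: 0.93
tcp_pos: [0.3723, -0.2101, 0.2119]
orientation: [-0.0, 0.988, 0.154, -0.0]
wrist_force: [1.8, -0.5, -0.0]
finger_gap: 0.0
grip_force: 0.0
clock: 1.35
tcp_pos: [0.471, -0.0421, 0.2118]
orientation: [0.0, 0.988, 0.154, -0.0]
wrist_force: [0.9, -0.9, -0.1]
finger_gap: -0.0001
grip_force: 0.0
clock: 1.77
tcp_pos: [0.4703, -0.0437, 0.2115]
orientation: [-0.0, 0.897, 0.442, -0.0]
wrist_force: [0.6, -0.6, -0.1]
finger_gap: -0.0001
grip_force: 0.0
clock: 2.18
tcp_pos: [0.4703, -0.044, 0.2116]
orientation: [-0.0, 0.727, 0.687, -0.0]
wrist_force: [0.3, -0.5, -1.2]
finger_gap: -0.0008
grip_force: 0.0
clock: 2.6
tcp_pos: [0.4711, -0.0442, 0.153]
orientation: [0.0, 0.683, 0.73, 0.0]
wrist_force: [0.9, -1.3, 1.0]
finger_gap: -0.0003
grip_force: 0.0
tcp [ 0.47113999 -0.04420391  0.15297659] yaw 1.6378194848059453 tilt [ 8.06662336e-04 -2.82638583e-04 -9.99999635e-01] to cap cm tool [-2.21809887e-02  4.85605326e-01  3.89101507e-04] axis cm tool [2.96160028e-02 1.09124817e+01 8.56641087e-03]
j [-0.263  0.145 -0.319  1.107 -0.     1.24 ] F [ 0.9 -1.3  1. ] t 2.6
```

```bash

python3 -m inch '[0.4,0.5,1,0, 0,0,1,0, 0,0,1,0, 0,0,0.8,0, 0,0,0,0]'
python3 -m inch '[0,0,0.4,0, 0,0,0.4,0, 0,0,0,0, 0,0,0,0, 0,0,0,0]'
python3 - <<'E'
from h import *
a=eyes.read_camera('scene')[150:280,150:330,::-1]; b=eyes.read_camera('top')[150:250,220:340,::-1]
cv2.imwrite('pics/c1.png',np.hstack([cv2.resize(a,(540,390)),cv2.resize(b,(260,217)).repeat(1,0) if 0 else cv2.copyMakeBorder(cv2.resize(b,(260,217)),0,173,0,0,0)]))
E
python3 w.py
```

```text
clock: 3.02
tcp_pos: [0.4738, -0.0394, 0.1118]
orientation: [-0.002, 0.683, 0.731, -0.001]
wrist_force: [0.6, -0.4, 1.0]
finger_gap: 0.0001
grip_force: 0.0
clock: 3.43
tcp_pos: [0.4755, -0.0399, 0.1062]
orientation: [0.0, 0.683, 0.731, 0.0]
wrist_force: [-0.3, 0.2, -0.4]
finger_gap: -0.0004
grip_force: 0.0
tcp [ 0.47561327 -0.03985904  0.10630646] yaw 1.6387759560656625 tilt [ 6.26350975e-04 -2.82813266e-04 -9.99999764e-01] to cap cm tool [-4.25743493e-01  9.77559446e-03  1.44162696e-04] axis cm tool [-3.83919534e-01  1.04366980e+01  6.44610289e-03]
j [-0.252  0.187 -0.389  0.994 -0.     1.251] F [-0.5 -0.7 -0.2] t 3.5333
```

View pics/c1.png

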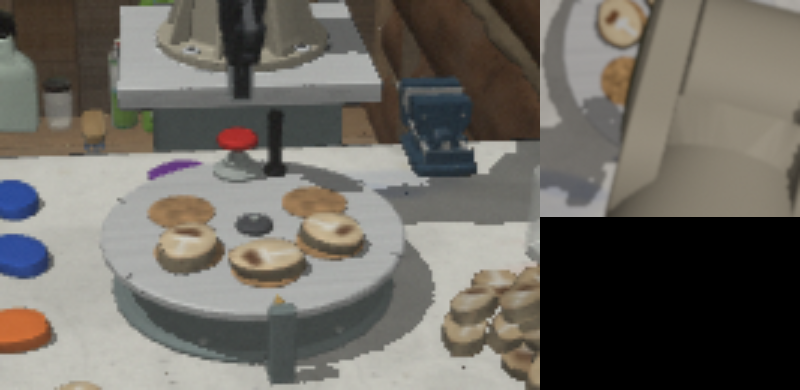

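The crop shows the fingertip at about (242,97), higher than the post top at (275,112). That doesn't fit TCP z = 0.106, so I'll check by projecting the points.

```bash
python3 - <<'E'
from h import *
s=get_state(); i=eyes.camera_info('scene'); t=s['tcp_pos']
f=192/np.tan(np.radians(i['fovy']/2)); q=i['orientation']; r=R.from_quat([q[1],q[2],q[3],q[0]]).as_matrix()
for n,p in dict(tcp=t,tip=t-[0,0,.011],cap=[.476,-.0441,.092],post=[.4786,-.0096,.117],hub=[.58,-.0366,.064]).items():
    c=r.T@(np.array(p)-i['xyz']); u,v=f*c[0]/c[2]+i['cx'],f*c[1]/c[2]+i['cy']; print(n,(u,v),'crop',(u-150)*3,(v-150)*3)
w=eyes.camera_info('wrist'); print(w, s['finger_gap'])
im=eyes.read_camera('wrist'); cv2.imwrite('pics/w1.png',im[:,:,::-1])
E
```

```text
tcp (np.float64(229.61817460046453), np.float64(189.00005998047993)) crop 238.85452380139358 117.0001799414398
tip (np.float64(229.6112498520101), np.float64(192.62518435156176)) crop 238.8337495560303 127.87555305468527
cap (np.float64(228.08363925633802), np.float64(193.8169327959334)) crop 234.25091776901405 131.45079838780023
post (np.float64(240.75589408167033), np.float64(185.57716432396563)) crop 272.267682245011 106.7314929718969
hub (np.float64(233.99485899191973), np.float64(221.00868839521615)) crop 251.98457697575918 213.02606518564846
{'fovy': 71.44727441763771, 'cx': 251.8809188250083, 'cy': 188.3981218396981, 'xyz': array([0.47085508, 0.02677305, 0.26790728]), 'orientation': array([0.13136742, 0.99074721, 0.03379507, 0.00452366])} -7.123766911825424e-05
```

View pics/w1.png

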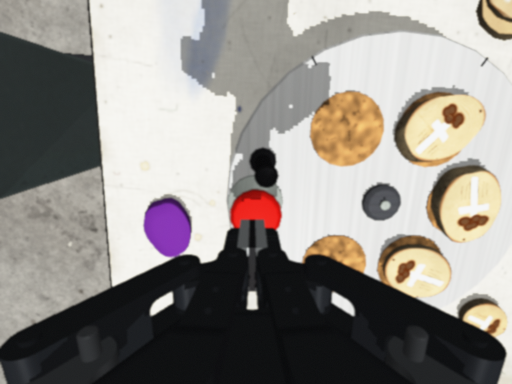

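The static points project well. In the wrist view the fingertip is grey, so in the scene view it probably blends into the grey cart behind it. The wrist view shows the tip (252,225) over the near side of the red cap (256,210). I'll descend slowly on force.

```bash

python3 -m inch '[0,0,0.3,0, 0,0,0.2,0, 0,0,0,0, 0,0,0,0, 0,0,0,0]'
python3 -m inch '[0,0,0.2,0, 0,0,0.2,0, 0,0,0,0, 0,0,0,0, 0,0,0,0]'
```

```text
clock: 4.0
tcp_pos: [0.4753, -0.0398, 0.1009]
orientation: [-0.0, 0.683, 0.731, -0.0]
wrist_force: [0.1, -0.3, -0.2]
finger_gap: -0.0
grip_force: 0.0
clock: 4.42
tcp_pos: [0.4754, -0.0398, 0.097]
orientation: [0.0, 0.683, 0.731, -0.0]
wrist_force: [0.5, 1.3, 0.9]
finger_gap: -0.0002
grip_force: 0.0
```

```bash

python3 -m inch '[0,0,0.2,0, 0,0,0.2,0, 0,0,0,0, 0,0,0,0, 0,0,0,0]'
python3 -m inch '[0,0,0.2,0, 0,0,0.2,0, 0,0,0,0, 0,0,0,0, 0,0,0,0]'
python3 - <<'E'
from h import *
a=eyes.read_camera('scene')[150:220,190:280,::-1]; b=eyes.read_camera('wrist')[130:270,150:360,::-1]
cv2.imwrite('pics/c2.png',np.hstack([cv2.resize(a,(360,280),interpolation=2),cv2.resize(b,(420,280))]))
E
```

```text
clock: 4.83
tcp_pos: [0.4753, -0.0398, 0.0929]
orientation: [-0.0, 0.683, 0.731, -0.0]
wrist_force: [0.1, 0.4, -0.1]
finger_gap: 0.0002
grip_force: 0.0
clock: 5.25
tcp_pos: [0.4753, -0.0398, 0.0889]
orientation: [-0.0, 0.683, 0.731, -0.0]
wrist_force: [0.2, -0.2, -0.8]
finger_gap: -0.0002
grip_force: 0.0
```

View pics/c2.png

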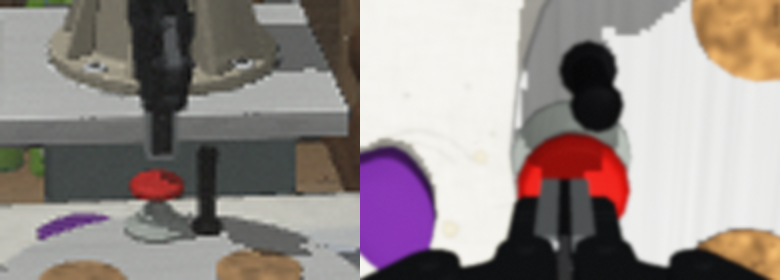

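The fingertip (158,155 in the crop) is still about 20 mm above the cap (157,183), and no force is felt. So the tip is really higher than "11 mm ahead" implied. I'll keep descending on force.

```bash

python3 -m inch '[0,0,0.3,0, 0,0,0.2,0, 0,0,0.2,0, 0,0,0,0, 0,0,0,0]'
python3 -m inch '[0,0,0.2,0, 0,0,0.2,0, 0,0,0,0, 0,0,0,0, 0,0,0,0]'
```

```text
clock: 5.77
tcp_pos: [0.4751, -0.0397, 0.0817]
orientation: [-0.0, 0.683, 0.731, -0.0]
wrist_force: [-0.7, 0.5, 1.2]
finger_gap: -0.0001
grip_force: 0.0
clock: 6.18
tcp_pos: [0.4753, -0.0398, 0.078]
orientation: [0.0, 0.683, 0.731, -0.0]
wrist_force: [-1.0, 0.2, -0.2]
finger_gap: 0.0004
grip_force: 0.0
```

```bash

python3 -m inch '[0,0,0.2,0, 0,0,0.2,0, 0,0,0,0, 0,0,0,0, 0,0,0,0]'
python3 -m inch '[0,0,0.2,0, 0,0,0.2,0, 0,0,0,0, 0,0,0,0, 0,0,0,0]'
python3 -m inch '[0,0,0.2,0, 0,0,0.2,0, 0,0,0,0, 0,0,0,0, 0,0,0,0]'
python3 - <<'E'
from h import *
a=eyes.read_camera('scene')[150:220,190:280,::-1]; b=eyes.read_camera('wrist')[130:270,150:360,::-1]
cv2.imwrite('pics/c3.png',np.hstack([cv2.resize(a,(360,280),interpolation=2),cv2.resize(b,(420,280))]))
E
```

```text
clock: 6.6
tcp_pos: [0.4753, -0.0398, 0.074]
orientation: [-0.0, 0.683, 0.731, -0.0]
wrist_force: [0.5, -0.4, 0.2]
finger_gap: 0.0002
grip_force: 0.0
clock: 7.02
tcp_pos: [0.4757, -0.0398, 0.0703]
orientation: [0.0, 0.683, 0.731, 0.0]
wrist_force: [-1.0, -0.3, 4.6]
finger_gap: -0.0
grip_force: 1.9
clock: 7.43
tcp_pos: [0.4756, -0.0398, 0.0661]
orientation: [0.0, 0.683, 0.731, 0.0]
wrist_force: [0.0, 1.1, 5.6]
finger_gap: -0.0004
grip_force: 2.8
```

View pics/c3.png

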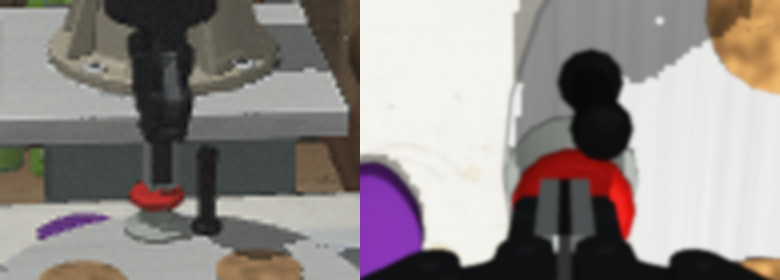

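Contact is at TCP z ≈ 0.0715 and the plunger is about 5 mm in. I'll press about 5.5 mm more and hold.

```bash

python3 -m inch '[0,0,0.2,0, 0,0,0.2,0, 0,0,0.1,0, 0,0,0,0, 0,0,0,0]'
python3 -m inch '[0,0,0.05,0, 0,0,0,0, 0,0,0,0, 0,0,0,0, 0,0,0,0]'; python3 w.py
```

```text
clock: 7.95
tcp_pos: [0.4757, -0.0398, 0.0614]
orientation: [0.0, 0.683, 0.731, 0.0]
wrist_force: [-0.9, 1.0, 8.2]
finger_gap: -0.0001
grip_force: 3.9
clock: 8.37
tcp_pos: [0.4758, -0.0399, 0.0611]
orientation: [0.001, 0.683, 0.731, 0.0]
wrist_force: [-2.1, 0.7, 9.3]
finger_gap: -0.0002
grip_force: 4.4
tcp [ 0.47577197 -0.03987715  0.06107104] yaw 1.6388083699070994 tilt [ 1.02159829e-03 -3.82493630e-04 -9.99999405e-01] to cap cm tool [-4.22857894e-01 -5.94853047e-03  1.84816329e-04] axis cm tool [-0.38137191 10.42097201  0.01052257]
j [-0.252  0.23  -0.457  0.882 -0.     1.251] F [-2.1  0.7  9.3] t 8.3667
```

```bash

python3 -m inch '[0.31,0.016,0,0.03, 0.31,0.016,0,0.03, 0.31,0.016,0,0.03, 0.31,0.016,0,0.03, 0.31,0.016,0,0.03]'
python3 -m inch '[0.31,0.016,0,0.03, 0.31,0.016,0,0.03, 0.31,0.016,0,0.03, 0.31,0.016,0,0.03, 0.31,0.016,0,0.03]'
python3 w.py
python3 - <<'E'
from h import *
a=eyes.read_camera('scene')[150:260,170:310,::-1]; b=eyes.read_camera('wrist')[80:290,120:400,::-1]
cv2.imwrite('pics/c4.png',np.hstack([cv2.resize(a,(400,314),interpolation=2),cv2.resize(b,(400,314))]))
E
```

```text
clock: 8.78
tcp_pos: [0.4763, -0.0246, 0.061]
orientation: [0.001, 0.736, 0.677, -0.0]
wrist_force: [-1.0, 0.1, 8.7]
finger_gap: -0.0002
grip_force: 4.5
clock: 9.2
tcp_pos: [0.4791, -0.0092, 0.061]
orientation: [0.0, 0.785, 0.62, -0.0]
wrist_force: [-2.1, -0.4, 8.8]
finger_gap: 0.0001
grip_force: 4.8
tcp [ 0.47913642 -0.00921393  0.06103687] yaw 1.3371753740670875 tilt [ 4.46092212e-04 -8.26222286e-04 -9.99999559e-01] to cap cm tool [-3.46644473e+00  5.02494368e-01  2.74245107e-03] axis cm tool [-3.29202745e-01  1.04463466e+01  6.76214336e-03]
j [-1.860e-01  2.340e-01 -4.520e-01  8.840e-01 -1.000e-03  1.618e+00] F [-2.1 -0.4  8.8] t 9.2
```

View pics/c4.png

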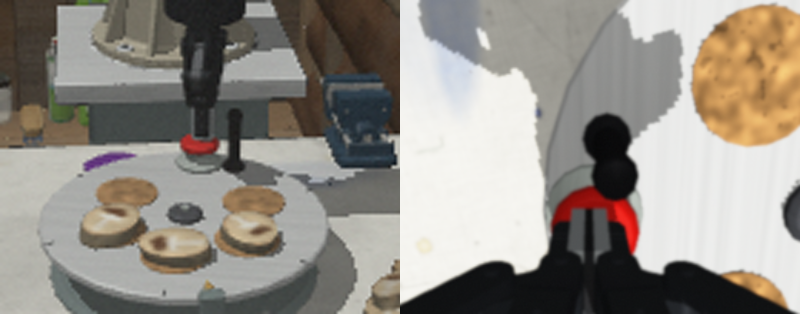

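Friction on the cap already carries the table round: the finger sits in the same place relative to the cap, at about 0.29 rad. I'll carry on to about 0.55, then lift clear of the cap's full height and push on the post.

```bash

python3 -m inch '[0.52,0.03,0,0.05, 0.52,0.03,0,0.05, 0.52,0.03,0,0.05, 0.52,0.03,0,0.05, 0.52,0.03,0,0.05]'
python3 -m inch '[0,0,0,0, 0,0,0,0, 0,0,-0.8,0, 0,0,-0.8,0, 0,0,0,0]'
python3 -m inch '[0.31,0.016,0,0.03, 0.31,0.016,0,0.03, 0.31,0.016,0,0.03, 0,0,0,0, 0,0,0,0]'
python3 w.py
```

```text
clock: 9.72
tcp_pos: [0.4887, 0.0152, 0.061]
orientation: [0.0, 0.856, 0.517, -0.0]
wrist_force: [-3.8, 0.2, 10.7]
finger_gap: 0.0
grip_force: 5.1
clock: 10.13
tcp_pos: [0.4896, 0.0149, 0.0775]
orientation: [0.0, 0.855, 0.518, 0.001]
wrist_force: [0.4, -0.1, -0.2]
finger_gap: -0.0002
grip_force: 0.0
clock: 10.55
tcp_pos: [0.4934, 0.0228, 0.0759]
orientation: [-0.0, 0.878, 0.479, -0.0]
wrist_force: [-0.3, -0.1, 0.1]
finger_gap: 0.0001
grip_force: 0.0
tcp [0.4934391  0.02284414 0.07594324] yaw 0.9997595229366634 tilt [-1.02590841e-03 -7.86057427e-05 -9.99999471e-01] to cap cm tool [-6.57487490e+00  2.15114157e+00  2.31531092e-03] axis cm tool [-3.22622022e-01  1.04957038e+01 -8.41309081e-03]
j [-0.116  0.246 -0.394  0.931 -0.     2.026] F [-0.3 -0.1  0.1] t 10.55
```

```bash

python3 -m inch '[0.31,0.016,0,0.03, 0.31,0.016,0,0.03, 0.31,0.016,0,0.03, 0.31,0.016,0,0.03, 0.31,0.016,0,0.03]'
python3 -m inch '[0.31,0.016,0,0.03, 0.31,0.016,0,0.03, 0.31,0.016,0,0.03, 0.31,0.016,0,0.03, 0.31,0.016,0,0.03]'
python3 w.py
python3 - <<'E'
from h import *
a=eyes.read_camera('scene')[150:260,170:310,::-1]; b=eyes.read_camera('wrist')[80:290,120:400,::-1]
cv2.imwrite('pics/c5.png',np.hstack([cv2.resize(a,(400,314),interpolation=2),cv2.resize(b,(400,314))]))
E
```

```text
clock: 10.97
tcp_pos: [0.5027, 0.0346, 0.076]
orientation: [-0.0, 0.911, 0.411, -0.001]
wrist_force: [-1.6, -1.4, -0.0]
finger_gap: -0.0
grip_force: 1.2
clock: 11.38
tcp_pos: [0.5139, 0.0452, 0.0758]
orientation: [-0.0, 0.94, 0.342, -0.001]
wrist_force: [-1.8, 0.4, -0.2]
finger_gap: -0.0001
grip_force: 0.7
tcp [0.51388185 0.04515417 0.07581627] yaw 0.6979488555133426 tilt [-2.52657388e-03 -2.99776375e-04 -9.99996763e-01] to cap cm tool [-8.63824089  4.40386856  0.01224676] axis cm tool [-0.18818999 10.5127504  -0.01425444]
j [-0.068  0.286 -0.34   0.947 -0.     2.376] F [-1.8  0.4 -0.2] t 11.3833
```

View pics/c5.png

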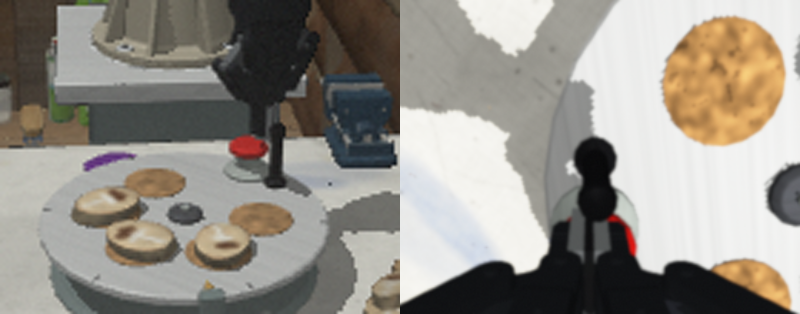

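The finger is pushing the post, slices are in place and the cap is free. I'll advance in small steps and watch for the lock as a rise in force.

```bash

python3 -m inch '[0.21,0.008,0,0.02, 0.21,0.008,0,0.02, 0.21,0.008,0,0.02, 0.21,0.008,0,0.02, 0,0,0,0]'
python3 -m inch '[0.16,0.006,0,0.015, 0.16,0.006,0,0.015, 0,0,0,0, 0,0,0,0, 0,0,0,0]'
```

```text
clock: 11.9
tcp_pos: [0.5226, 0.0504, 0.0765]
orientation: [0.0, 0.953, 0.304, 0.0]
wrist_force: [0.2, -0.5, -0.2]
finger_gap: 0.0003
grip_force: 0.0
clock: 12.32
tcp_pos: [0.5249, 0.052, 0.0766]
orientation: [0.0, 0.957, 0.29, 0.0]
wrist_force: [-0.6, 0.8, 0.7]
finger_gap: 0.0001
grip_force: 0.0
```

```bash

python3 -m inch '[0.16,0.006,0,0.015, 0.16,0.006,0,0.015, 0,0,0,0, 0,0,0,0, 0,0,0,0]'
python3 -m inch '[0.16,0.006,0,0.015, 0.16,0.006,0,0.015, 0,0,0,0, 0,0,0,0, 0,0,0,0]'
python3 -m inch '[0.16,0.006,0,0.015, 0.16,0.006,0,0.015, 0,0,0,0, 0,0,0,0, 0,0,0,0]'
python3 w.py
python3 - <<'E'
from h import *
a=eyes.read_camera('scene'); st,c=red(a); 
i=eyes.camera_info('scene')
for s,k in zip(st[1:],c[1:]):
    if s[4]>15:
        for z in (.080,.087):
            p=ray(i,*k,z)[:2]-[.58,-.0366]; print(s,z,p,np.hypot(*p),'turn',(-(np.arctan2(p[1],p[0])-np.arctan2(-.0075,-.104)))%6.283)
cv2.imwrite('pics/s6.png',cv2.resize(a[150:280,150:330,::-1],None,fx=4,fy=4,interpolation=2))
E
```

```text
clock: 12.73
tcp_pos: [0.5275, 0.0537, 0.0765]
orientation: [0.0, 0.961, 0.276, 0.0]
wrist_force: [-0.1, -0.4, -0.2]
finger_gap: 0.0003
grip_force: 0.0
clock: 13.15
tcp_pos: [0.5304, 0.0552, 0.0765]
orientation: [0.0, 0.965, 0.261, 0.0]
wrist_force: [-0.5, 0.2, 0.5]
finger_gap: 0.0003
grip_force: 0.0
clock: 13.57
tcp_pos: [0.533, 0.0567, 0.0765]
orientation: [0.0, 0.969, 0.247, -0.0]
wrist_force: [-0.3, -0.8, 0.5]
finger_gap: -0.0001
grip_force: 0.0
tcp [0.53300453 0.05669386 0.07645099] yaw 0.4988829587688709 tilt [-1.60336229e-05 -1.31339532e-04 -9.99999991e-01] to cap cm tool [-9.82809937e+00  6.12353253e+00  1.41522075e-03] axis cm tool [-3.36843145e-01  1.04407718e+01  1.14996642e-03]
j [-0.044  0.319 -0.291  0.961 -0.     2.599] F [-0.3 -0.8  0.5] t 13.5667
[259 199   7   6  28] 0.08 [-0.07024239  0.08237592] 0.10825796430922559 turn 0.9365392033879845
[259 199   7   6  28] 0.087 [-0.05640101  0.08004276] 0.0979179162226046 turn 1.02877118004829
```

```bash

python3 -m inch '[0.1,0.004,0,0.01, 0.1,0.004,0,0.01, 0,0,0,0, 0,0,0,0, 0,0,0,0]'
python3 -m inch '[0.1,0.004,0,0.01, 0.1,0.004,0,0.01, 0,0,0,0, 0,0,0,0, 0,0,0,0]'
python3 -m inch '[0.1,0.004,0,0.01, 0.1,0.004,0,0.01, 0,0,0,0, 0,0,0,0, 0,0,0,0]'
```

```text
clock: 14.03
tcp_pos: [0.5348, 0.0576, 0.0765]
orientation: [0.0, 0.971, 0.237, -0.0]
wrist_force: [-0.5, -0.5, -0.2]
finger_gap: 0.0
grip_force: 0.0
clock: 14.45
tcp_pos: [0.5366, 0.0584, 0.0764]
orientation: [0.0, 0.974, 0.227, -0.0]
wrist_force: [0.6, -0.3, -0.1]
finger_gap: -0.0
grip_force: 0.0
clock: 14.87
tcp_pos: [0.5384, 0.0592, 0.0765]
orientation: [0.0, 0.976, 0.218, -0.0]
wrist_force: [1.0, -0.2, 0.6]
finger_gap: 0.0
grip_force: 0.0
```

View pics/s6.png

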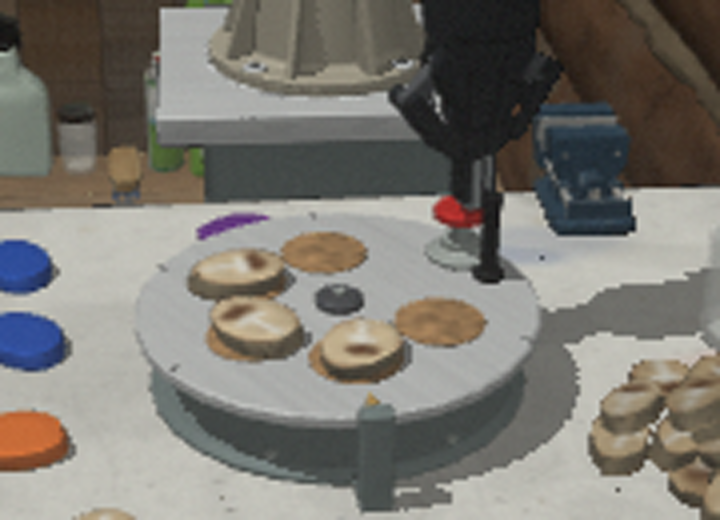

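In the picture slice b (362,345) is almost at the pointer (372,400). I'll keep on in small steps until a steady resistance shows.

```bash

python3 -m inch '[0.1,0.004,0,0.01, 0.1,0.004,0,0.01, 0,0,0,0, 0,0,0,0, 0,0,0,0]'
python3 -m inch '[0.1,0.004,0,0.01, 0.1,0.004,0,0.01, 0,0,0,0, 0,0,0,0, 0,0,0,0]'
python3 w.py
python3 - <<'E'
from h import *
a=eyes.read_camera('scene'); 
cv2.imwrite('pics/s7.png',cv2.resize(a[150:280,150:330,::-1],None,fx=4,fy=4,interpolation=2))
for n in ('s6','s7'):
    im=cv2.imread(f'pics/{n}.png')[:,:,::-1]; st,c=red(im[150:260,380:540])
    k=st[1:,4].argmax()+1; print(n,st[k],c[k]+[380,150])
E
```

```text
clock: 15.28
tcp_pos: [0.5402, 0.06, 0.0764]
orientation: [0.0, 0.978, 0.208, -0.0]
wrist_force: [0.2, 0.1, 0.5]
finger_gap: -0.0001
grip_force: 0.2
clock: 15.7
tcp_pos: [0.5422, 0.0607, 0.0765]
orientation: [0.0, 0.98, 0.198, 0.0]
wrist_force: [-0.1, 0.0, -0.4]
finger_gap: 0.0001
grip_force: 0.2
tcp [0.5422109  0.06073482 0.07646323] yaw 0.39886186412065583 tilt [ 1.22079028e-04 -7.54432695e-05 -9.99999990e-01] to cap cm tool [-1.01728265e+01  7.08913530e+00 -1.73880911e-05] axis cm tool [-2.97911630e-01  1.04370534e+01  1.19565135e-03]
j [-0.036  0.336 -0.267  0.968 -0.     2.707] F [-0.1  0.  -0.4] t 15.7
s6 [ 56  47  28  24 418] [449.715311   210.02870813]
s7 [ 60  48  28  26 465] [454.09462366 211.52903226]
```

View pics/s7.png

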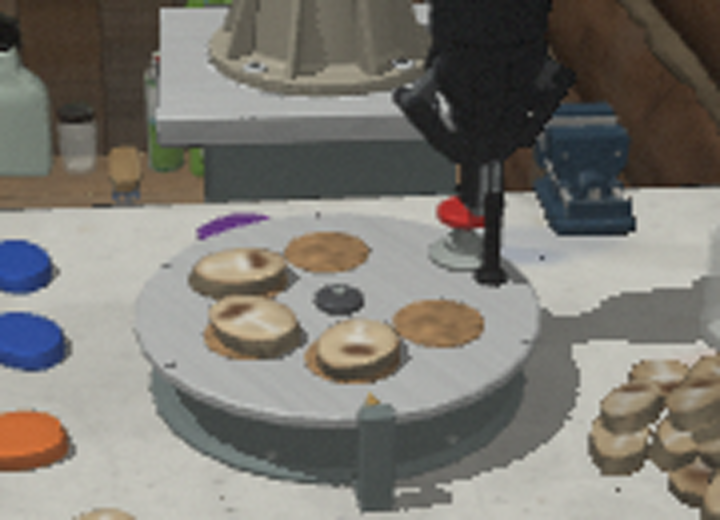

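That makes 11 pictures viewed, one over the limit, so from here on I'll use numbers only. The table hardly moved while the tool advanced 10 mm, so it may already be locked. I'll fit the visible cap's edges to the possible turn and height combinations.

```bash
cat > cap.py <<'E'
from h import *
i=eyes.camera_info('scene'); f=192/np.tan(np.radians(i['fovy']/2)); q=i['orientation']; r=R.from_quat([q[1],q[2],q[3],q[0]]).as_matrix()
def ext(im):
    h=cv2.cvtColor(np.ascontiguousarray(im),cv2.COLOR_RGB2HSV)[180:225,200:300]
    m=(((h[...,0]<8)|(h[...,0]>172))&(h[...,1]>150)&(h[...,2]>70)).astype(np.uint8)
    n,l,st,c=cv2.connectedComponentsWithStats(m); k=st[1:,4].argmax()+1; x,y,w,hh,a=st[k]
    return 'L %d R %d T %d B %d area %d'%(x+200,x+w+199,y+180,y+hh+179,a)
def pred(turn,z):
    a=np.arctan2(-.0075,-.104)-turn; c=np.array([.58+.105*np.cos(a),-.0366+.105*np.sin(a)]); t=np.linspace(0,6.28,90)
    P=np.concatenate([np.c_[c[0]+.019*np.cos(t),c[1]+.019*np.sin(t),0*t+zz] for zz in (z,z-.012)])
    d=(P-i['xyz'])@r; u=f*d[:,0]/d[:,2]+i['cx']; v=f*d[:,1]/d[:,2]+i['cy']
    return 'L %.1f R %.1f T %.1f B %.1f'%(u.min(),u.max(),v.min(),v.max())
E
python3 - <<'E'
from cap import *
print('start',ext(cv2.imread('pics/scene0.png')[:,:,::-1]),'| pred',pred(0,.092))
print('now',ext(eyes.read_camera('scene')))
for t in (.9,.95,1,1.05,1.1,1.15):
    for z in (.085,.092): print(t,z,pred(t,z))
E
```

```text
start L 223 R 235 T 193 B 199 area 80 | pred L 221.1 R 234.9 T 190.8 B 200.7
now L 260 R 270 T 199 B 206 area 55
0.9 0.085 L 253.1 R 267.1 T 197.3 B 207.5
0.9 0.092 L 253.1 R 267.3 T 195.0 B 205.2
0.95 0.085 L 254.5 R 268.6 T 197.9 B 208.1
0.95 0.092 L 254.6 R 268.7 T 195.6 B 205.8
1 0.085 L 255.9 R 270.1 T 198.5 B 208.8
1 0.092 L 256.0 R 270.2 T 196.2 B 206.5
1.05 0.085 L 257.2 R 271.4 T 199.2 B 209.5
1.05 0.092 L 257.3 R 271.6 T 196.9 B 207.2
1.1 0.085 L 258.5 R 272.8 T 199.8 B 210.2
1.1 0.092 L 258.6 R 272.9 T 197.5 B 207.9
1.15 0.085 L 259.7 R 274.0 T 200.6 B 211.0
1.15 0.092 L 259.8 R 274.1 T 198.2 B 208.6
```

The edges, corrected by the start bias, fit turn ≈ 1.07 with the cap fully up (z 0.092). I'll confirm with a gentle push; if it is locked, the force should rise.

```bash

python3 -m inch '[0.1,0.004,0,0.01, 0.1,0.004,0,0.01, 0,0,0,0, 0,0,0,0, 0,0,0,0]'
python3 -m inch '[0.1,0.004,0,0.01, 0.1,0.004,0,0.01, 0,0,0,0, 0,0,0,0, 0,0,0,0]'
python3 -c "
from cap import *
print(ext(eyes.read_camera('scene')))"
```

```text
clock: 16.22
tcp_pos: [0.543, 0.0612, 0.0763]
orientation: [0.0, 0.982, 0.188, -0.001]
wrist_force: [-5.4, -1.2, 2.8]
finger_gap: 0.0005
grip_force: 2.6
clock: 16.63
tcp_pos: [0.5434, 0.0616, 0.0762]
orientation: [0.0, 0.984, 0.178, -0.002]
wrist_force: [-8.7, -3.0, 4.8]
finger_gap: 0.0003
grip_force: 4.5
L 260 R 270 T 200 B 206 area 52
```

Locked: the force rises and the cap doesn't move. Backing off and lifting clear.

```bash

python3 -m inch '[-0.4,0,0,0, -0.4,0,0,0, 0,0,-1,0, 0,0,-2,0, 0,0,-2,0]'
python3 -m inch '[0,0,-3,0, 0,0,-3,0, -3,-2,-2,0, -4,-2,0,0, -4,-1,0,0]'
python3 -m inch '[-4,0,0,0, -4,0,0,0, 0,0,0,0, 0,0,0,0, 0,0,0,0]'
python3 - <<'E'
from cap import *
print(ext(eyes.read_camera('scene')))
for t,z in ((1.02,.092),(1.047,.092),(1.07,.092),(1.047,.085)): print(t,z,pred(t,z))
E
```

```text
clock: 17.1
tcp_pos: [0.5385, 0.0593, 0.1273]
orientation: [-0.0, 0.984, 0.178, -0.0]
wrist_force: [1.4, -0.7, 0.3]
finger_gap: 0.0
grip_force: 0.0
clock: 17.52
tcp_pos: [0.422, 0.0679, 0.2087]
orientation: [0.0, 0.984, 0.179, 0.003]
wrist_force: [-1.3, -0.1, 0.3]
finger_gap: -0.0001
grip_force: 0.0
clock: 17.93
tcp_pos: [0.3474, 0.0389, 0.2077]
orientation: [0.001, 0.984, 0.178, 0.002]
wrist_force: [-0.3, -0.1, 0.3]
finger_gap: -0.0003
grip_force: 0.0
L 260 R 270 T 199 B 206 area 72
1.02 0.092 L 256.5 R 270.7 T 196.5 B 206.7
1.047 0.092 L 257.2 R 271.5 T 196.8 B 207.1
1.07 0.092 L 257.8 R 272.1 T 197.1 B 207.4
1.047 0.085 L 257.1 R 271.4 T 199.1 B 209.5
```

```bash
python3 -c "
from workcell import env
print(env.hand_in())"
```

```text
the job is handed in; nothing more can be done
None
```

I indexed the table one hole clockwise and handed it in: it resisted a further push, and the camera fit puts it at about 1.05 rad with the plunger fully up, though I viewed 11 pictures (limit 10) and hand-in returned no verdict.

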